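Put the tile-cutting templates back on their pads

TASK

Put the four tile-cutting templates away: lift each by its handle and set it down, without dropping it, on the rubber pad that has its shape, lying flat, centred on the pad and lined up with the pad's edges. Leave the stack of tiles and the tin of tools where they are.

Things in the scene. Friction and masses are not known exactly. Their poses are not given: they have to be found in the camera images.
- square_center (a point): Centre of the loose brown steel template: square plate, 72 x 72 mm, 8 mm thick, 0.3 kg. Bridge handle in the middle: steel bar 60 mm (along x) x 14 x 16 mm high, open below. Height over all 52 mm; this point is 26 mm above the underside; the middle of the bar is 18 mm above this point. z is up.
- rect_center (a point): Centre of the loose brown steel template: rectangular plate, 100 mm (along x) x 60 mm (along y), 8 mm thick, 0.3 kg. Bridge handle in the middle: steel bar 60 mm (along x) x 14 x 16 mm high, open below. Height over all 52 mm; this point is 26 mm above the underside; the middle of the bar is 18 mm above this point. z is up.
- picket_center (a point): Centre of the loose brown steel template: picket plate (elongated hexagon), 112 mm point to point along x, 60 mm wide along y, both ends 90-degree points, 8 mm thick, 0.3 kg. Bridge handle in the middle: steel bar 60 mm (along x) x 14 x 16 mm high, open below. Height over all 52 mm; this point is 26 mm above the underside; the middle of the bar is 18 mm above this point. z is up.
- round_center (a point): Centre of the loose brown steel template: round plate, 80 mm in diameter, 8 mm thick, 0.3 kg. Bridge handle in the middle: steel bar 60 mm (along x) x 14 x 16 mm high, open below. Height over all 52 mm; this point is 26 mm above the underside; the middle of the bar is 18 mm above this point. z is up.
- square_pad: Fixed dark rubber pad, square, 84 x 84 mm, 6 mm thick, on the bench: the outline of the square template plus 6 mm all round. Origin at the centre of its underside, axes as the template's when it lies straight on it, z up. Any quarter turn is as good as another.
- rect_pad: Fixed dark rubber pad, rectangle, 112 mm (along x) x 72 mm (along y), 6 mm thick, on the bench: the outline of the rectangular template plus 6 mm all round. Origin at the centre of its underside, axes as the template's when it lies straight on it, z up. A half turn makes no difference.
- picket_pad: Fixed dark rubber pad, picket shape (elongated hexagon), 129 mm from point to point along x, 72 mm wide along y, 6 mm thick, on the bench: the outline of the picket template plus 6 mm all round. Origin at the centre of its underside, axes as the template's when it lies straight on it, z up. A half turn makes no difference.
- round_pad: Fixed dark rubber pad, round, 92 mm in diameter, 6 mm thick, on the bench: the outline of the round template plus 6 mm all round. Origin at the centre of its underside, axes as the template's when it lies straight on it, z up. Any turn is as good as another.
- tile_stack: Bystander: loose stack of three fired clay tiles, about 105 x 105 mm, 42 mm high; origin at the centre of its underside.
- tool_tin: Bystander: loose metal tin, 76 mm in diameter and 100 mm high, with wooden tool handles standing in it up to 185 mm; origin at the centre of its underside.
Not all that is in view belongs to the job. Leave any turquoise look-alike of the part that bears rect_center alone. What is shaped like the part that bears square_center but purple is not meant.

How it is judged (in metres and radians):
At the end, for the whole second after the job is handed in: Each of the four templates lies flat (within 0.06 rad) on the pad of its own shape, its centre within 12 mm of the pad's centre horizontally and its edges lined up within 10 degrees (square: any quarter turn; rectangle and picket: either way round; round: any turn), at rest and released (horizontal distance between square_center and square_pad below 0.012 m and z of square_center in the frame of square_pad between 0.028 and 0.036 m and angle between each of square_center, rect_center, picket_center, round_center's own z axis and vertical below 0.06 rad and linear speed of each of square, rect, picket, round below 0.02 m/s and (angle between the x axis of square_center and the x axis of square_pad, either way round below 0.175 rad or angle between the x axis of square_center and the y axis of square_pad, either way round below 0.175 rad) and horizontal distance between rect_center and rect_pad below 0.012 m and z of rect_center in the frame of rect_pad between 0.028 and 0.036 m and angle between the x axis of rect_center and the x axis of rect_pad, either way round below 0.175 rad and horizontal distance between picket_center and picket_pad below 0.012 m and z of picket_center in the frame of picket_pad between 0.028 and 0.036 m and angle between the x axis of picket_center and the x axis of picket_pad, either way round below 0.175 rad and horizontal distance between round_center and round_pad below 0.012 m and z of round_center in the frame of round_pad between 0.028 and 0.036 m); the robot touches nothing.
It fails at once if a template is let go in the air (more than about 4 cm above its place) ((height (world z) of square_center above 0.075 m and contact force between square and the fingers below 0.02 N) or (height (world z) of rect_center above 0.075 m and contact force between rect and the fingers below 0.02 N) or (height (world z) of picket_center above 0.075 m and contact force between picket and the fingers below 0.02 N) or (height (world z) of round_center above 0.075 m and contact force between round and the fingers below 0.02 N)).
It fails at once if the tile stack is shifted by more than 3 cm (distance of tile_stack from where it was at the start of the episode above 0.03 m).
It fails at once if the tool tin is shifted by more than 3 cm (distance of tool_tin from where it was at the start of the episode above 0.03 m).
It also fails if it takes over 128 s, if anything falls off the work surface, if the arm or the gripper's body presses on something with over 40 N, if the wrist force passes 120 N, or if a joint passes its speed limit or range.

ROBOT

A 7-joint arm with a two-finger parallel gripper is mounted at the origin on the work surface. World frame = base frame: x ahead of the robot, y to its left, z up, the work surface at z = 0. Lengths are in m, angles in degrees, forces in N, time in s.
With the tool pointing down it reaches from about 0.425 to 0.875 m from the base axis. Payload 4.7 kg.
Tool frame: the origin (TCP) lies at the very end of the fingers, on their centre line; the grasp point (between the pads) lies 19 mm behind it; z points along the fingers, y is the line along which they close (so a half turn about z gives the same grasp; the last joint's range is limited). The gripper opens to 87 mm and grips with 3 to 60 N. Pads are 19 mm wide; open, the fingers measure 117 mm over their backs; the gripper's body (75 mm by 190 mm) begins 51 mm behind the grasp point.
Start: joints at [-65.541, 18.392, -4.016, 83.108, 1.295, 78.541, -3.26], TCP at [0.261, 0.595, 0.223] pointing down, gripper open.
Joint ranges: [-163.93, 163.93], [-17.29, 119.83], [-79.2, 71.16], [3.27, 140.29], [-89.18, 269.18], [5.43, 117.66], [-154.24, 154.24]. Speed limits (degrees/s): [147.25, 147.25, 180, 180, 180, 180, 180].

INTERFACE

Orientations are given as [roll, pitch, yaw] about the fixed x, y, z axes, in that order (R = Rz(yaw) Ry(pitch) Rx(roll)).
In Python, from cell import get_obs, eyes, env gives the robot as it stands.
- The arm moves only by the tool servo_tool, never from a script. Its argument "series" is a list that holds one entry, the list of rows, each a list of 7 numbers: the shift along the tool's x, y, z in units of 300 mm (1.0 is 300 mm), then the turn, a rotation vector about the tool's x, y, z in units of pi rad (1.0 is pi rad), then the opening, from 0 (shut) to 1 (fully open). In form: [[[tx, ty, tz, wx, wy, wz, gripper], ...]]. A call has 1 to 12 rows; each row is the pose to reach, as a shift and turn from the pose commanded when the call began, along the tool's axes at that moment, turning the shorter way round; what a row does not reach only later rows make up. A row lasts 1/12 s, in which the tool goes at most 41.7 mm and 7.16 degrees, less where a joint would pass 70% of its speed; a pose out of reach is approached as far as the arm can. A call with a number of a shift or a turn outside -1 to 1 is refused whole. A call with a gripper value outside its range is refused whole. The fingers move at their own pace and stop on an object; "grip_force" is the grip in N (left out, the last holds). Time passes only in rows, so rows that repeat a pose let the fingers close. It gives the time, the measured TCP pose, the force, the opening and the grip force at its end, in the units of the state.
- get_obs(): the state, without advancing time (a new reading comes with each control period).
- eyes.read_camera(name): name is "scene" or "top" or "wrist"; returns a dict with "frame" (384x512x3 uint8, red, green, blue), "depth" (384x512 float32, m along the optical axis (not along the pixel's ray), 0 where there is no reading), "fx", "fy", "cx", "cy" (pixels), "origin" and "rotation" of the camera in the world; the wrist camera has in their place "mount" (4x4, takes a point from camera to tool coordinates, whose origin is the TCP and whose axes are the flange's). Camera axes: x right, y down, z forward; pixel columns grow to the right and rows downward; lengths in m; the calibration is good to about 2 mm. The wrist camera is an equidistant fisheye: a pixel r from the principal point sees the ray r / f radians off the axis. A picture is of the moment at which its call begins: read the wrist's pose just before it.
- env.sign_off(): hands the job in; it is judged then, once.
The state is a dict: "time_s": time; "qpos": joint angles; "joint_velocities": joint speeds; "effort": joint torques, N m; "tool_pos": TCP position; "tool_rot": TCP orientation; "force": force on the tool from outside, world axes, zero at the start; "wrist_torque": the same for the moment, N m; "grip_width": finger opening in m; "grasp_force": force on a finger pad.
Only numpy, scipy, OpenCV 4.12 (cv2) and the standard library are available. Lean on these libraries where they do the work, as an engineer would, in place of code of your own. Each camera call takes 0.05 s, during which the arm holds its last target. There are 200 camera calls.

## Working session

There is one attempt and no reset: what is moved stays moved. The work goes in short steps, Python scripts to look and compute and a tool call to move; the robot and the scene stay as the last step left them, time stands still between calls to the robot, and variables do not carry over. Pictures are saved under pics/ and viewed, at most 14 in all, crops included, and the job is handed in when it is done.

Besides the shell and the picture viewer there is one more tool, called after "Request:" by a JSON object that holds its "op" and its "data". servo_tool: Moves the arm, as the interface text tells. Shifts and turns lie within -1 to 1; 1 stands for 300 mm of shift or pi rad of turn. Its arguments: {"type":"object","properties":{"series":{"type":"array"},"grip_force":{"type":"number"}},"required":["series"]}

```bash
ls; mkdir -p pics; python3 - <<'E'
from cell import get_obs, eyes
import cv2,numpy as np
o=get_obs();print({k:np.round(v,3).tolist() for k,v in o.items()})
for n in ["top","scene"]:
    c=eyes.read_camera(n);cv2.imwrite(f"pics/{n}0.png",cv2.resize(c["frame"][:,:,::-1],(768,576)))
    np.savez(f"{n}0.npz",**c)
    print(n,c["fx"],c["cx"],c["cy"],c["origin"],np.round(c["rotation"],3).tolist())
E
```

```text
pics
{'time_s': 0.0, 'qpos': [-65.54, 18.439, -4.017, 83.175, 1.297, 78.54, -3.259], 'joint_velocities': [-0.021, -0.087, 0.153, -0.15, -0.033, -0.034, -0.08], 'effort': [0.0, -49.129, -0.404, -31.253, -0.064, 0.043, 0.0], 'tool_pos': [0.261, 0.595, 0.221], 'tool_rot': [-179.891, 0.008, 156.352], 'force': [-0.38, 0.503, -0.013], 'wrist_torque': [0.049, 0.009, -0.009], 'grasp_force': 0.0, 'grip_width': 0.087}
top 404.63759499288625 255.65094353844523 195.35141800956146 [0.27837962 0.02552938 1.10503332] [-167.764, 0.18, -84.627]
scene 406.19942226746684 255.98522952275755 196.78661129505045 [ 0.97920138 -0.35779937  0.9538083 ] [-145.883, -0.594, 49.316]
```

View pics/top0.png

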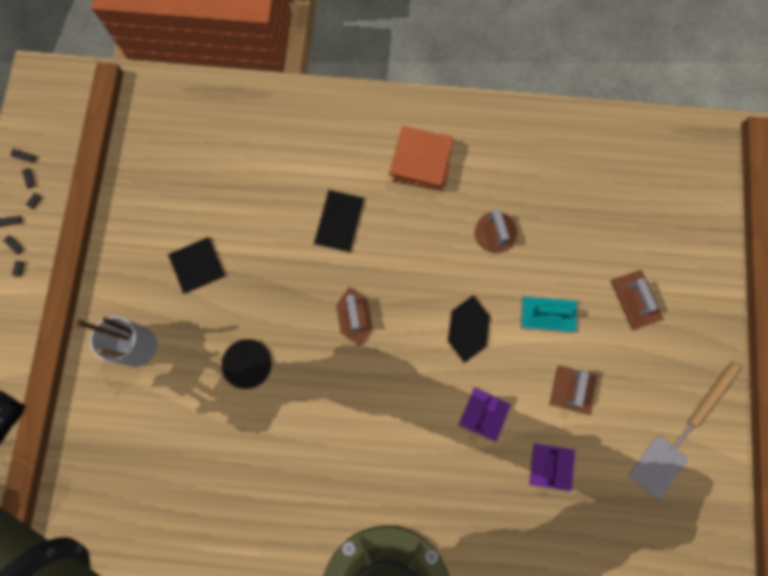

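View pics/scene0.png

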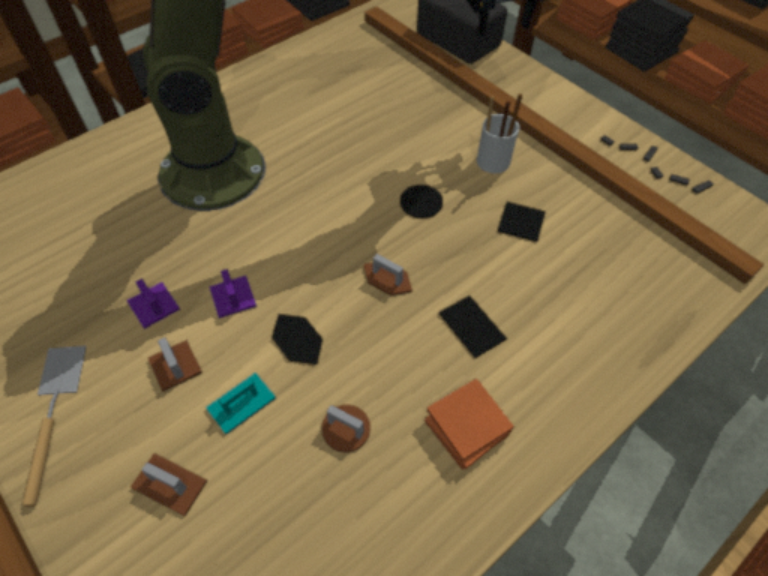

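The top view (768x576 px) shows these things:
- **Brown templates:** picket (353,315), round (497,231), rect (637,298) and square (574,389).
- **Pads:** square (197,264), rect (340,220), picket (469,328) and round (246,363).
- **Look-alikes, not meant:** turquoise rectangle (549,313), purple squares (486,414) and (553,467).

The brown square and the brown rectangle match the description by colour. I'll measure everything and make the confirming crop.

```bash
cat > util.py <<'E'
import numpy as np, cv2
from scipy.spatial.transform import Rotation as R
def rot(c):
    r=np.asarray(c["rotation"],float)
    return r if r.shape==(3,3) else R.from_euler("xyz",r,degrees=True).as_matrix()
def cast(c,uv,z):
    uv=np.asarray(uv,float).reshape(-1,2)
    d=np.c_[(uv[:,0]-c["cx"])/c["fx"],(uv[:,1]-c["cy"])/c["fy"],np.ones(len(uv))]@rot(c).T
    o=np.asarray(c["origin"]);return o+d*((z-o[2])/d[:,2])[:,None]
def points(c):
    v,u=np.mgrid[:384,:512];D=c["depth"]
    p=np.stack([(u-c["cx"])/c["fx"]*D,(v-c["cy"])/c["fy"]*D,D],-1)@rot(c).T+np.asarray(c["origin"])
    return p
def masks(c):
    h=cv2.cvtColor(c["frame"],cv2.COLOR_RGB2HSV).astype(int);H,S,V=h[...,0],h[...,1],h[...,2]
    return dict(dark=(V<45),brown=((H<13)|(H>172))&(S>90)&(V>40)&(V<150),grey=(S<75)&(V>75))
def blobs(m,amin):
    cs,_=cv2.findContours(m.astype(np.uint8),cv2.RETR_EXTERNAL,cv2.CHAIN_APPROX_NONE)
    return [k for k in cs if cv2.contourArea(k)>=amin]
def rect(xy):
    (x,y),(w,h),a=cv2.minAreaRect((np.asarray(xy)[:,:2]*1000).astype(np.float32))
    if w<h: w,h,a=h,w,a+90
    return round(x,1),round(y,1),round(w,1),round(h,1),round((a+90)%180-90,1)
def show(c):
    M=masks(c);P=points(c)
    for n,z,a in [("dark",.006,60),("brown",.008,60),("grey",.052,20)]:
        for k in blobs(M[n],a):
            q=cast(c,k,z);mm=np.zeros((384,512),np.uint8);cv2.drawContours(mm,[k],-1,1,-1)
            mo=cv2.moments(((q[:,:2]*1e5).astype(np.int32)).reshape(-1,1,2))
            if mo["m00"]==0: continue
            zz=P[...,2][(mm>0)&(c["depth"]>0)]
            if abs(q[:,0].mean())>1 or abs(q[:,1].mean())>.62 : continue
            print(n,"px",k.reshape(-1,2).mean(0).round().tolist(),"rect",rect(q),"cen",round(mo["m10"]/mo["m00"]/100,1),round(mo["m01"]/mo["m00"]/100,1),"z",np.round(np.percentile(zz,[10,50,90])*1000) if len(zz) else None)
E
python3 - <<'E'
from util import *
for n in ["top","scene"]:
    print(n);c=dict(np.load(f"{n}0.npz"));show(c)
c=dict(np.load("top0.npz"));f=c["frame"][125:325,215:450,::-1]
cv2.imwrite("pics/crop.png",cv2.resize(f,None,fx=3,fy=3))
E
```

```text
top
dark px [260.0, 376.0] rect (53.7, -3.1, 116.2, 40.2, -84.6) cen 50.5 -3.7 z [ 24.  57. 135.]
dark px [25.0, 368.0] rect (31.1, 582.4, 173.7, 105.8, -84.6) cen 13.5 591.3 z [654. 674. 694.]
dark px [164.0, 242.0] rect (362.4, 286.7, 84.2, 81.5, 7.7) cen 362.4 286.5 z [3. 6. 8.]
dark px [312.0, 219.0] rect (464.8, -109.4, 83.5, 83.5, -48.8) cen 464.7 -109.3 z [3. 6. 8.]
dark px [131.0, 176.0] rect (537.1, 406.0, 77.2, 76.7, 30.0) cen 537.1 406.0 z [3. 6. 9.]
dark px [226.0, 147.0] rect (649.1, 149.2, 104.2, 64.3, -8.3) cen 649.1 149.3 z [3. 6. 9.]
brown px [383.0, 261.0] rect (371.5, -302.5, 69.4, 69.3, 81.0) cen 371.5 -295.9 z [ 5.  8. 10.]
brown px [236.0, 210.0] rect (466.6, 101.7, 102.6, 55.8, 15.8) cen 468.0 102.0 z [ 6.  9. 52.]
brown px [423.0, 200.0] rect (547.4, -413.5, 96.2, 58.4, 24.4) cen 543.5 -407.0 z [ 5.  8. 11.]
brown px [332.0, 155.0] rect (652.9, -147.6, 74.7, 73.8, 3.5) cen 649.3 -143.0 z [ 6.  8. 11.]
brown px [285.0, 116.0] rect (755.7, -12.5, 131.5, 71.7, -59.0) cen 745.9 -1.6 z [11. 29. 42.]
grey px [287.0, 370.0] rect (79.5, -67.7, 22.8, 22.0, 5.4) cen 79.
[... 3184 characters left out ...]
2.]
grey px [7.0, 57.0] rect (-472.8, -233.7, 64.9, 46.7, -6.2) cen -483.1 -229.8 z [-759. -751. -737.]
grey px [52.0, 61.0] rect (-362.3, -118.7, 290.2, 40.0, -10.0) cen -367.0 -117.9 z [-758. -751. -743.]
grey px [64.0, 36.0] rect (-468.0, -23.6, 72.9, 14.3, -12.9) cen -467.9 -23.6 z [-760. -751. -183.]
grey px [90.0, 24.0] rect (-467.9, 85.2, 95.3, 73.2, 88.3) cen -470.0 81.4 z [-760. -751. -735.]
grey px [53.0, 10.0] rect (-644.5, 16.5, 99.1, 11.8, -11.3) cen -637.6 14.8 z [-649. -615. -577.]
grey px [155.0, 1.0] rect (-438.7, 352.3, 47.1, 35.6, 57.6) cen -446.3 348.8 z [-758. -752. -739.]
grey px [28.0, 12.0] rect (-697.1, -59.4, 206.7, 45.5, -9.3) cen -694.3 -61.1 z [-640. -567. -500.]
```

View pics/crop.png

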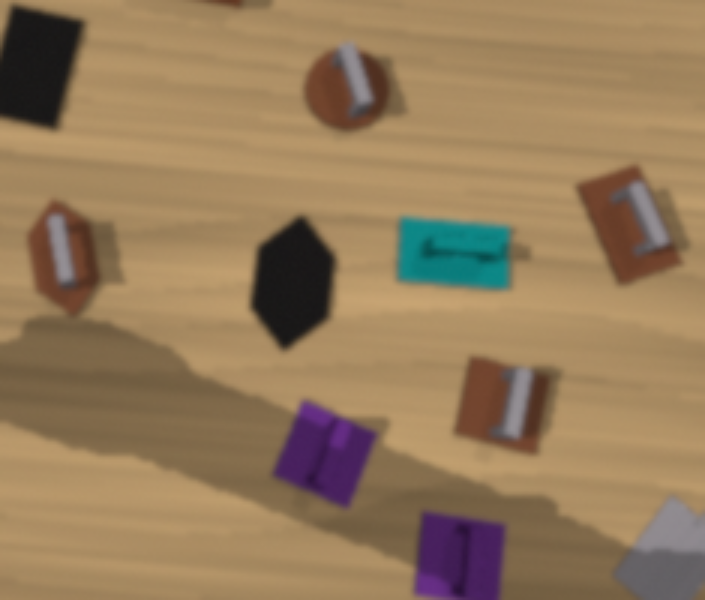

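The crop confirms it: brown rect at (628,224), brown square at (503,405) and brown round at (348,88). The turquoise and purple pieces are clearly different, so I'll leave them alone. Next is a small conversion helper, plus the angle of the picket pad.

```bash
cat > go.py <<'E'
import sys,numpy as np
# go.py x y z yaw (from, mm/deg, commanded)  then targets x y z yaw ... -> tool-axis units
v=list(map(float,sys.argv[1:]));x,y,z,a=v[:4];r=np.radians(a)
for i in range(4,len(v),4):
    X,Y,Z,A=v[i:i+4];dx,dy=X-x,Y-y;t=[np.cos(r)*dx+np.sin(r)*dy,np.sin(r)*dx-np.cos(r)*dy,z-Z]
    print([round(k/300,3) for k in t],round(-(A-a)/180,3),"rows",int(np.ceil(max(np.linalg.norm(t)/41.7,abs(A-a)/7.16))))
E
python3 - <<'E'
from util import *
for n,near in [("top",(312,219)),("scene",(198,226))]:
    c=dict(np.load(f"{n}0.npz"))
    for k in blobs(masks(c)["dark"],60):
        if np.hypot(*(k.reshape(-1,2).mean(0)-near))<5:
            m=np.zeros((384,512),np.uint8);cv2.drawContours(m,[k],-1,1,-1);v,u=np.nonzero(m)
            q=cast(c,np.c_[u,v],.006)[:,:2];w,V=np.linalg.eigh(np.cov((q-q.mean(0)).T));print(n,q.mean(0),np.degrees(np.arctan2(V[1,1],V[0,1])),np.sqrt(w))
E
python3 go.py 261 595 223 156.35  261 595 300 156.35  380 340 300 80
python3 go.py 380 340 300 80  469 100 200 15.2
```

```text
top [ 0.46426393 -0.10933574] 176.09837934522682 [0.01668915 0.02653621]
scene [ 0.46892822 -0.11214666] 175.15697736914885 [0.01768038 0.02794621]
[np.float64(0.0), np.float64(0.0), -0.257] -0.0 rows 2
[np.float64(-0.704), np.float64(-0.619), -0.257] 0.424 rows 11
[np.float64(-0.736), np.float64(0.431), 0.333] 0.36 rows 10
```

Request:
{"op": "servo_tool", "data": {"series": [[[0,0,-0.257,0,0,0,1],[0,0,-0.257,0,0,0,1],[-0.704,-0.619,-0.257,0,0,0.424,1],[-0.704,-0.619,-0.257,0,0,0.424,1],[-0.704,-0.619,-0.257,0,0,0.424,1],[-0.704,-0.619,-0.257,0,0,0.424,1],[-0.704,-0.619,-0.257,0,0,0.424,1],[-0.704,-0.619,-0.257,0,0,0.424,1],[-0.704,-0.619,-0.257,0,0,0.424,1],[-0.704,-0.619,-0.257,0,0,0.424,1],[-0.704,-0.619,-0.257,0,0,0.424,1],[-0.704,-0.619,-0.257,0,0,0.424,1]]], "grip_force": 40}}

```text
time_s: 1.1
tool_pos: [0.38, 0.3396, 0.2995]
tool_rot: [-180.0, -0.0, 84.3]
force: [0.5, 0.2, -0.4]
grip_width: 0.087
grasp_force: 0.0
```

```bash
python3 go.py 380 340 300 84.7  469 100 200 15.2
```

```text
[np.float64(-0.769), np.float64(0.369), 0.333] 0.386 rows 10
```

Request:
{"op": "servo_tool", "data": {"series": [[[-0.769,0.369,0.333,0,0,0.386,1],[-0.769,0.369,0.333,0,0,0.386,1],[-0.769,0.369,0.333,0,0,0.386,1],[-0.769,0.369,0.333,0,0,0.386,1],[-0.769,0.369,0.333,0,0,0.386,1],[-0.769,0.369,0.333,0,0,0.386,1],[-0.769,0.369,0.333,0,0,0.386,1],[-0.769,0.369,0.333,0,0,0.386,1],[-0.769,0.369,0.333,0,0,0.386,1],[-0.769,0.369,0.333,0,0,0.386,1],[-0.769,0.369,0.333,0,0,0.386,1],[-0.769,0.369,0.333,0,0,0.386,1]]]}}

```text
time_s: 2.1
tool_pos: [0.4686, 0.1006, 0.1995]
tool_rot: [180.0, 0.0, 15.4]
force: [0.5, 0.2, 0.0]
grip_width: 0.087
grasp_force: 0.0
```

```bash
cat > wrist.py <<'E'
from cell import get_obs, eyes
from util import *
import sys
o=get_obs();c=eyes.read_camera("wrist");M=np.array(c["mount"]);T=np.eye(4)
T[:3,:3]=R.from_euler("xyz",o["tool_rot"],degrees=True).as_matrix();T[:3,3]=o["tool_pos"]
W=T@M;c.update(origin=W[:3,3],rotation=W[:3,:3])
def castw(uv,z):
    uv=np.asarray(uv,float).reshape(-1,2);a=(uv-[c["cx"],c["cy"]])/[c["fx"],c["fy"]];r=np.linalg.norm(a,axis=1)+1e-9
    d=np.c_[a/r[:,None]*np.sin(r)[:,None],np.cos(r)]@W[:3,:3].T
    return W[:3,3]+d*((z-W[2,3])/d[:,2])[:,None]
print("tool",np.round(o["tool_pos"],4),np.round(o["tool_rot"],2),o["time_s"])
cv2.imwrite(f"pics/{sys.argv[1]}.png",c["frame"][:,:,::-1]);np.savez("w.npz",**c)
m=masks(c)
for n,z in [("dark",.006),("brown",.008),("grey",.052)]:
    for k in blobs(m[n],150):
        mm=np.zeros((384,512),np.uint8);cv2.drawContours(mm,[k],-1,1,-1);v,u=np.nonzero(mm)
        q=castw(k,z)
        if np.linalg.norm(q[:,:2].mean(0)-o["tool_pos"][:2])>.2: continue
        p=castw(np.c_[u,v],z)[:,:2];w,V=np.linalg.eigh(np.cov(p.T))
        print(n,k.reshape(-1,2).mean(0).round(),"rect",rect(q),"cen",(p.mean(0)*1000).round(1),"pca",round(np.degrees(np.arctan(V[1,1]/V[0,1])),1))
E
python3 wrist.py w1
```

```text
tool [0.4686 0.1006 0.1995] [1.80e+02 3.00e-02 1.54e+01] 2.1
dark [250.  28.] rect (642.8, 151.0, 97.9, 71.6, -8.0) cen [634.5 149.7] pca -30.8
brown [267. 170.] rect (471.6, 83.4, 62.3, 21.8, 16.6) cen [474.1  80.9] pca 16.2
grey [237. 285.] rect (324.6, 99.6, 292.4, 32.3, -74.5) cen [323.  101.6] pca -74.0
grey [250. 176.] rect (471.9, 103.0, 65.0, 13.8, 15.7) cen [472.3 102.8] pca 15.7
```

View pics/w1.png

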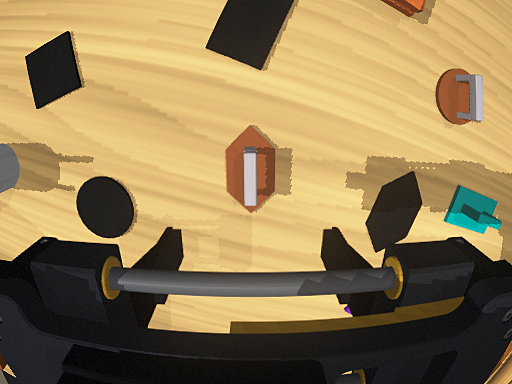

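The wrist view shows the picket's bar at (250,176), unobstructed. It measures 65 x 14 mm at (472,103) mm and 15.7°, which agrees with the first estimate. I'll descend onto it.

```bash
python3 go.py 468.6 100.6 200 15.4  471.5 102.2 60 15.6  471.5 102.2 26 15.6;  python3 go.py  471.5 102.2 26 15.6 471.5 102.2 150 15.6  466.5 -110.7 150 -4.4
```

```text
[np.float64(0.011), np.float64(-0.003), 0.467] -0.001 rows 4
[np.float64(0.011), np.float64(-0.003), 0.58] -0.001 rows 5
[np.float64(0.0), np.float64(0.0), -0.413] -0.0 rows 3
[np.float64(-0.207), np.float64(0.679), -0.413] 0.111 rows 6
```

Request:
{"op": "servo_tool", "data": {"series": [[[0.011,-0.003,0.2,0,0,0,1],[0.011,-0.003,0.3,0,0,0,1],[0.011,-0.003,0.4,0,0,0,1],[0.011,-0.003,0.467,0,0,0,1],[0.011,-0.003,0.52,0,0,0,1],[0.011,-0.003,0.55,0,0,0,1],[0.011,-0.003,0.58,0,0,0,1],[0.011,-0.003,0.58,0,0,0,0],[0.011,-0.003,0.58,0,0,0,0],[0.011,-0.003,0.58,0,0,0,0],[0.011,-0.003,0.58,0,0,0,0],[0.011,-0.003,0.58,0,0,0,0]]], "grip_force": 40}}

```text
time_s: 3.15
tool_pos: [0.4725, 0.1028, 0.0267]
tool_rot: [-180.0, -0.1, 15.3]
force: [0.0, 0.1, 0.2]
grip_width: 0.0615
grasp_force: 0.0
```

Request:
{"op": "servo_tool", "data": {"series": [[[0,0,0,0,0,0,0],[0,0,0,0,0,0,0],[0,0,0,0,0,0,0],[0,0,0,0,0,0,0],[0,0,0,0,0,0,0],[0,0,0,0,0,0,0],[0,0,0,0,0,0,0],[0,0,0,0,0,0,0],[0,0,0,0,0,0,0],[0,0,0,0,0,0,0],[0,0,0,0,0,0,0],[0,0,0,0,0,0,0]]]}}

```text
time_s: 4.15
tool_pos: [0.4718, 0.1028, 0.0258]
tool_rot: [-180.0, -0.0, 15.3]
force: [-0.7, 1.9, 1.0]
grip_width: 0.0137
grasp_force: 40.0
```

Request:
{"op": "servo_tool", "data": {"series": [[[0,0,-0.05,0,0,0,0],[0,0,-0.15,0,0,0,0],[0,0,-0.28,0,0,0,0],[0,0,-0.4,0,0,0,0],[-0.207,0.679,-0.413,0,0,0.111,0],[-0.207,0.679,-0.413,0,0,0.111,0],[-0.207,0.679,-0.413,0,0,0.111,0],[-0.207,0.679,-0.413,0,0,0.111,0],[-0.207,0.679,-0.413,0,0,0.111,0],[-0.207,0.679,-0.413,0,0,0.111,0],[-0.207,0.679,-0.413,0,0,0.111,0],[-0.207,0.679,-0.413,0,0,0.111,0]]]}}

```text
time_s: 5.15
tool_pos: [0.4645, -0.1108, 0.1489]
tool_rot: [-180.0, 0.1, -4.8]
force: [-0.1, 0.6, -3.5]
grip_width: 0.0134
grasp_force: 40.0
```

```bash
python3 wrist.py w2
```

```text
tool [ 0.4645 -0.1108  0.1489] [-1.7999e+02  9.0000e-02 -4.8400e+00] 5.15
dark [310. 278.] rect (336.5, -194.2, 162.6, 140.5, 88.9) cen [ 329.2 -193.5] pca 62.3
dark [187. 281.] rect (348.2, -5.7, 159.5, 140.1, 85.2) cen [343.1 -14.6] pca -57.0
brown [250. 207.] rect (439.4, -109.6, 114.5, 99.6, -4.9) cen [ 444.5 -124. ] pca 30.6
brown [300.  12.] rect (639.9, -175.5, 34.3, 19.3, -20.0) cen [ 641.3 -177.4] pca -27.0
grey [251. 304.] rect (338.5, -100.4, 26.3, 22.0, 85.5) cen [ 338.3 -100.6] pca 79.0
grey [249. 288.] rect (359.3, -101.0, 71.0, 16.1, 83.6) cen [ 358.7 -101.2] pca 85.3
grey [418. 246.] rect (392.1, -292.3, 55.5, 42.6, -9.6) cen [ 389.9 -294.6] pca 2.9
grey [252. 233.] rect (423.1, -107.9, 84.8, 26.1, -4.5) cen [ 424.7 -108. ] pca -4.8
grey [285.  11.] rect (627.6, -155.3, 25.3, 19.5, 5.1) cen [ 628.2 -154.5] pca -7.9
```

View pics/w2.png

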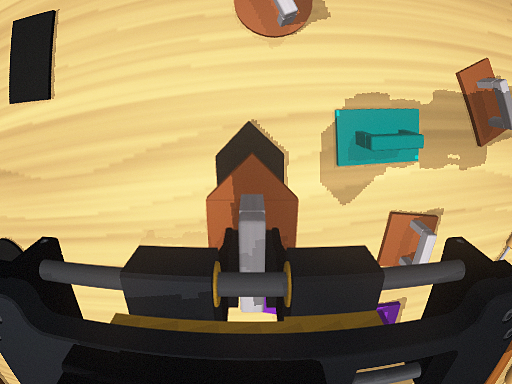

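The picket hangs level in the gripper, with its tip at (252,154). The pad's tip is at (249,122). I'll check the lead from those two points.

```bash
cat > wc.py <<'E'
from util import *
import sys
c=dict(np.load("w.npz",allow_pickle=True))
def cw(u,v,z):
    a=(np.array([u,v])-[c["cx"],c["cy"]])/[c["fx"],c["fy"]];r=np.hypot(*a)
    d=c["rotation"]@np.r_[a/r*np.sin(r),np.cos(r)];o=c["origin"];return (o+d*(z-o[2])/d[2])[:2]*1000
if __name__=="__main__":
    v=list(map(float,sys.argv[1:]))
    for i in range(0,len(v),3): print(v[i:i+3],cw(*v[i:i+3]).round(1))
E
python3 wc.py 249 122 .006 283 156 .006 252 154 .131 207 202 .131 297 202 .131
python3 go.py 464.5 -110.8 149 -4.8 466.5 -110.7 60 -4.4  466.5 -110.7 40 -4.4 466.5 -110.7 31 -4.4
```

```text
[249.0, 122.0, 0.006] [ 527.7 -113.9]
[283.0, 156.0, 0.006] [ 489.4 -146.4]
[252.0, 154.0, 0.131] [ 516.9 -116. ]
[207.0, 202.0, 0.131] [488.  -84.2]
[297.0, 202.0, 0.131] [ 483.2 -142.6]
[np.float64(0.007), np.float64(-0.001), 0.297] -0.002 rows 3
[np.float64(0.007), np.float64(-0.001), 0.363] -0.002 rows 3
[np.float64(0.007), np.float64(-0.001), 0.393] -0.002 rows 3
```

Request:
{"op": "servo_tool", "data": {"series": [[[0.01,-0.004,0.1,0,0,-0.002,0],[0.01,-0.004,0.2,0,0,-0.002,0],[0.01,-0.004,0.297,0,0,-0.002,0],[0.01,-0.004,0.34,0,0,-0.002,0],[0.01,-0.004,0.363,0,0,-0.002,0],[0.01,-0.004,0.375,0,0,-0.002,0],[0.01,-0.004,0.385,0,0,-0.002,0],[0.01,-0.004,0.392,0,0,-0.002,0],[0.01,-0.004,0.392,0,0,-0.002,0],[0.01,-0.004,0.392,0,0,-0.002,0]]]}}

```text
time_s: 6.03
tool_pos: [0.4692, -0.1094, 0.0328]
tool_rot: [-180.0, -0.1, -4.4]
force: [0.1, 0.2, -3.3]
grip_width: 0.0137
grasp_force: 40.0
```

Request:
{"op": "servo_tool", "data": {"series": [[[-0.003,0,0.003,0,0,0,0],[-0.003,0,0.006,0,0,0,0],[-0.003,0,0.006,0,0,0,0],[-0.003,0,0.006,0,0,0,0]]]}}

```text
time_s: 6.37
tool_pos: [0.4685, -0.1095, 0.0318]
tool_rot: [-179.9, -0.1, -4.4]
force: [-2.1, 1.0, 6.6]
grip_width: 0.0131
grasp_force: 40.0
```

Contact is made (force +6.6 N). I'll release and rise.

Request:
{"op": "servo_tool", "data": {"series": [[[0,0,0,0,0,0,0.6],[0,0,0,0,0,0,0.6],[0,0,0,0,0,0,0.6],[0,0,0,0,0,0,0.6],[0,0,0,0,0,0,0.6],[0,0,0,0,0,0,0.6],[0,0,0,0,0,0,0.6],[0,0,-0.05,0,0,0,0.6],[0,0,-0.15,0,0,0,0.6],[0,0,-0.28,0,0,0,0.6],[0,0,-0.4,0,0,0,0.6],[0,0,-0.55,0,0,0,0.6]]]}}

```text
time_s: 7.37
tool_pos: [0.4665, -0.1095, 0.1928]
tool_rot: [180.0, 0.1, -4.4]
force: [1.2, -0.1, 0.5]
grip_width: 0.0522
grasp_force: 0.0
```

```bash
python3 wrist.py w3; python3 - <<'E'
from cell import get_obs
o=get_obs();p=o["tool_pos"]*1000 if hasattr(o["tool_pos"],"shape") else [k*1000 for k in o["tool_pos"]]
import subprocess
print(subprocess.run(["python3","go.py",*map(str,[*p,o["tool_rot"][2]]),"655","-149.5","200","22"],capture_output=True,text=True).stdout)
E
```

```text
tool [ 0.4665 -0.1095  0.1928] [ 1.7999e+02  1.0000e-01 -4.3900e+00] 7.3667
dark [308. 249.] rect (341.6, -178.4, 90.0, 47.5, 31.6) cen [ 340.1 -183.2] pca 42.0
dark [194. 252.] rect (350.3, -21.6, 88.7, 48.1, -40.8) cen [354.6 -19.5] pca -42.2
brown [389. 215.] rect (376.6, -304.3, 74.5, 63.1, 79.8) cen [ 393.2 -308.7] pca -79.5
brown [259. 158.] rect (474.6, -120.6, 84.2, 50.2, 34.2) cen [ 470.3 -129.4] pca 8.0
brown [295.  17.] rect (648.8, -175.0, 46.7, 26.3, -6.3) cen [ 652. -177.] pca -1.9
grey [263. 288.] rect (328.8, -116.4, 163.9, 19.0, 85.9) cen [ 328.2 -104.5] pca 85.4
grey [251. 180.] rect (467.1, -110.1, 67.5, 14.0, -4.7) cen [ 467.8 -109.9] pca -4.6
grey [280.  16.] rect (638.7, -153.2, 42.1, 20.3, 12.9) cen [ 637.9 -152.8] pca 14.5
[np.float64(0.619), np.float64(0.083), 0.005] -0.147 rows 5
```

The picket sits at (467,-110), -4.6°; its pad is at (466,-110), -4.4°. Next is the round template.

Request:
{"op": "servo_tool", "data": {"series": [[[0.619,0.083,-0.02,0,0,-0.147,1],[0.619,0.083,-0.02,0,0,-0.147,1],[0.619,0.083,-0.02,0,0,-0.147,1],[0.619,0.083,-0.02,0,0,-0.147,1],[0.619,0.083,-0.02,0,0,-0.147,1],[0.619,0.083,-0.02,0,0,-0.147,1],[0.619,0.083,-0.02,0,0,-0.147,1],[0.619,0.083,-0.02,0,0,-0.147,1]]]}}

```text
time_s: 8.08
tool_pos: [0.6499, -0.1487, 0.1973]
tool_rot: [-180.0, 0.1, 22.0]
force: [0.7, -0.3, 0.6]
grip_width: 0.0862
grasp_force: 0.0
```

```bash
python3 wrist.py w4
```

```text
tool [ 0.6499 -0.1487  0.1973] [-1.7997e+02  9.0000e-02  2.2040e+01] 8.0833
brown [192. 261.] rect (498.8, -118.2, 40.0, 24.7, 41.9) cen [ 500.5 -119.7] pca 40.8
brown [271. 170.] rect (659.2, -172.8, 66.7, 31.2, 21.3) cen [ 662.2 -172.6] pca 18.5
brown [241. 170.] rect (645.3, -135.9, 68.0, 17.2, 19.8) cen [ 643.4 -137.8] pca 19.9
brown [208.  41.] rect (778.8, -44.1, 112.9, 16.5, -8.8) cen [774.5 -41.7] pca -7.1
grey [254. 287.] rect (509.9, -215.6, 374.4, 62.6, -65.9) cen [ 519.6 -205.5] pca -66.9
grey [253. 173.] rect (658.0, -147.8, 65.2, 13.8, 20.7) cen [ 658.4 -147.6] pca 21.3
```

```bash
cat > to.py <<'E'
from cell import get_obs
import subprocess,sys
o=get_obs();p=[k*1000 for k in o["tool_pos"]]
print([round(k,1) for k in p],o["tool_rot"][2]);print(subprocess.run(["python3","go.py",*map(str,[*p,o["tool_rot"][2]]),*sys.argv[1:]],capture_output=True,text=True).stdout)
E
python3 to.py 656.5 -148.2 60 21 656.5 -148.2 26 21
```

```text
[np.float64(649.8), np.float64(-148.5), np.float64(197.8)] 22.047646314976763
[np.float64(0.021), np.float64(0.007), 0.459] 0.006 rows 4
[np.float64(0.021), np.float64(0.007), 0.573] 0.006 rows 5
```

Request:
{"op": "servo_tool", "data": {"series": [[[0.021,0.007,0.1,0,0,0.006,1],[0.021,0.007,0.2,0,0,0.006,1],[0.021,0.007,0.3,0,0,0.006,1],[0.021,0.007,0.4,0,0,0.006,1],[0.021,0.007,0.45,0,0,0.006,1],[0.021,0.007,0.45,0,0,0.006,1],[0.021,0.007,0.45,0,0,0.006,1]]]}}

```text
time_s: 8.72
tool_pos: [0.6571, -0.1478, 0.0636]
tool_rot: [-180.0, -0.0, 21.0]
force: [0.8, 0.4, 1.0]
grip_width: 0.0868
grasp_force: 0.0
```

```bash
python3 to.py 656.5 -148.2 26 21
```

```text
[np.float64(657.1), np.float64(-147.8), np.float64(63.6)] 21.003891143434323
[np.float64(-0.002), np.float64(0.001), 0.125] 0.0 rows 1
```

Request:
{"op": "servo_tool", "data": {"series": [[[0,0,0.06,0,0,0,0.5],[0,0,0.1,0,0,0,0.5],[0,0,0.125,0,0,0,0.5],[0,0,0.125,0,0,0,0.3],[0,0,0.125,0,0,0,0],[0,0,0.125,0,0,0,0],[0,0,0.125,0,0,0,0],[0,0,0.125,0,0,0,0],[0,0,0.125,0,0,0,0],[0,0,0.125,0,0,0,0],[0,0,0.125,0,0,0,0],[0,0,0.125,0,0,0,0]]]}}

```text
time_s: 9.72
tool_pos: [0.6575, -0.1479, 0.0255]
tool_rot: [-180.0, -0.0, 21.0]
force: [-1.9, 3.5, 3.0]
grip_width: 0.0148
grasp_force: 3.0
```

Request:
{"op": "servo_tool", "data": {"series": [[[0,0,0,0,0,0,0],[0,0,0,0,0,0,0],[0,0,0,0,0,0,0],[0,0,0,0,0,0,0],[0,0,0,0,0,0,0]]]}}

```text
time_s: 10.13
tool_pos: [0.6574, -0.1477, 0.0255]
tool_rot: [-180.0, 0.0, 21.0]
force: [-1.4, 1.1, 2.2]
grip_width: 0.0132
grasp_force: 40.0
```

```bash
python3 to.py 657 -148 160 21 530 60 160 45; python3 go.py 530 60 160 45 364.5 284.5 160 60
```

```text
[np.float64(657.4), np.float64(-147.7), np.float64(25.5)] 21.013719355346797
[np.float64(-0.002), np.float64(0.0), -0.448] 0.0 rows 4
[np.float64(-0.148), np.float64(-0.799), -0.448] -0.133 rows 7

[np.float64(0.139), np.float64(-0.919), 0.0] -0.083 rows 7
```

Request:
{"op": "servo_tool", "data": {"series": [[[0,0,-0.05,0,0,0,0],[0,0,-0.15,0,0,0,0],[0,0,-0.28,0,0,0,0],[0,0,-0.4,0,0,0,0],[-0.148,-0.799,-0.448,0,0,-0.133,0],[-0.148,-0.799,-0.448,0,0,-0.133,0],[-0.148,-0.799,-0.448,0,0,-0.133,0],[-0.148,-0.799,-0.448,0,0,-0.133,0],[-0.148,-0.799,-0.448,0,0,-0.133,0],[-0.148,-0.799,-0.448,0,0,-0.133,0],[-0.148,-0.799,-0.448,0,0,-0.133,0],[-0.148,-0.799,-0.448,0,0,-0.133,0]]]}}

```text
time_s: 11.13
tool_pos: [0.529, 0.0623, 0.1603]
tool_rot: [-180.0, -0.1, 45.2]
force: [0.7, -0.4, -4.1]
grip_width: 0.0137
grasp_force: 40.0
```

Request:
{"op": "servo_tool", "data": {"series": [[[0.139,-0.919,0,0,0,-0.083,0],[0.139,-0.919,0,0,0,-0.083,0],[0.139,-0.919,0,0,0,-0.083,0],[0.139,-0.919,0,0,0,-0.083,0],[0.139,-0.919,0,0,0,-0.083,0],[0.139,-0.919,0,0,0,-0.083,0],[0.139,-0.919,0,0,0,-0.083,0],[0.139,-0.919,0,0,0,-0.083,0],[0.139,-0.919,0,0,0,-0.083,0],[0.139,-0.919,0,0,0,-0.083,0]]]}}

```text
time_s: 11.97
tool_pos: [0.3663, 0.2829, 0.1599]
tool_rot: [179.9, 0.0, 59.7]
force: [-0.4, 0.3, -2.8]
grip_width: 0.0134
grasp_force: 40.0
```

```bash
python3 wrist.py w5; python3 to.py 364.5 284.5 45 60
```

```text
tool [0.3663 0.2829 0.1599] [1.7993e+02 3.0000e-02 5.9750e+01] 11.9667
dark [280. 307.] rect (306.8, 105.5, 43.3, 34.3, 61.2) cen [309.  108.4] pca -88.5
dark [311. 261.] rect (384.1, 131.6, 170.6, 90.5, -43.7) cen [386.3 149.9] pca -38.9
dark [200. 272.] rect (248.4, 222.9, 160.4, 138.0, -61.7) cen [242.5 223.8] pca -36.1
dark [322.  20.] rect (537.7, 407.2, 84.7, 82.9, 30.0) cen [535.3 399.2] pca -20.0
brown [282. 227.] rect (365.4, 214.3, 84.2, 26.3, -82.3) cen [367.9 215.2] pca -85.2
brown [252. 185.] rect (362.0, 270.8, 112.5, 33.2, -30.8) cen [364.6 277.8] pca -30.3
grey [254. 290.] rect (308.7, 174.9, 70.9, 53.4, -30.3) cen [311.8 180. ] pca -21.0
grey [252. 233.] rect (343.4, 241.8, 87.0, 27.4, 59.5) cen [344.2 242.9] pca 59.6
[np.float64(366.4), np.float64(282.6), np.float64(159.8)] 59.68480171075963
[np.float64(0.002), np.float64(-0.009), 0.383] -0.002 rows 3
```

View pics/w5.png

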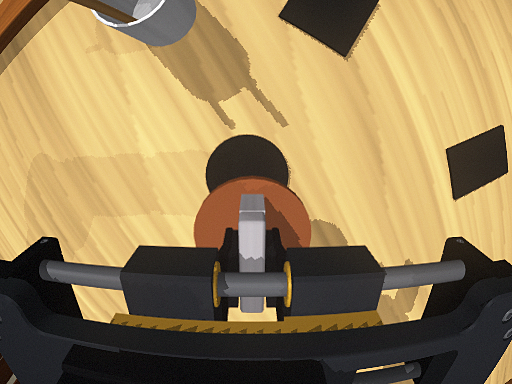

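The round template is held level, with its far edge at (252,177). The pad's far edge is at (247,135). I'll measure the offset between them.

```bash
python3 wc.py 247 135 .006  206 174 .006 289 174 .006 252 177 .1425 194 230 .1425 311 230 .1425; python3 - <<'E'
import numpy as np
y=np.radians(59.7);u=np.array([np.cos(y),np.sin(y)]);print(u*46,u*40)
E
```

```text
[247.0, 135.0, 0.006] [386.9 326. ]
[206.0, 174.0, 0.006] [326.  311.9]
[289.0, 174.0, 0.006] [405.3 265.7]
[252.0, 177.0, 0.1425] [386.1 314.4]
[194.0, 230.0, 0.1425] [333.7 302.2]
[311.0, 230.0, 0.1425] [402.1 262.4]
[23.2082707  39.71619533] [20.18110495 34.53582202]
```

```bash
python3 to.py 364.4 287 45 60 364.4 287 31 60
```

```text
[np.float64(366.4), np.float64(282.6), np.float64(159.8)] 59.68480171075963
[np.float64(0.009), np.float64(-0.013), 0.383] -0.002 rows 3
[np.float64(0.009), np.float64(-0.013), 0.429] -0.002 rows 4
```

Request:
{"op": "servo_tool", "data": {"series": [[[0.009,-0.013,0.1,0,0,0,0],[0.009,-0.013,0.2,0,0,0,0],[0.009,-0.013,0.3,0,0,0,0],[0.009,-0.013,0.37,0,0,0,0],[0.009,-0.013,0.395,0,0,0,0],[0.009,-0.013,0.41,0,0,0,0],[0.009,-0.013,0.418,0,0,0,0],[0.009,-0.013,0.424,0,0,0,0],[0.009,-0.013,0.427,0,0,0,0],[0.009,-0.013,0.43,0,0,0,0],[0.009,-0.013,0.43,0,0,0,0],[0.009,-0.013,0.43,0,0,0,0]]]}}

```text
time_s: 13.02
tool_pos: [0.3635, 0.2893, 0.0317]
tool_rot: [180.0, -0.1, 59.9]
force: [1.5, -0.3, -2.5]
grip_width: 0.0138
grasp_force: 40.0
```

Request:
{"op": "servo_tool", "data": {"series": [[[-0.003,0,0.002,0,0,0,0],[-0.004,0,0.005,0,0,0,0],[-0.004,0,0.005,0,0,0,0],[-0.004,0,0.005,0,0,0,0]]]}}

```text
time_s: 13.35
tool_pos: [0.3638, 0.2893, 0.0314]
tool_rot: [179.9, -0.2, 59.9]
force: [-0.4, -0.5, 6.6]
grip_width: 0.0137
grasp_force: 40.0
```

Request:
{"op": "servo_tool", "data": {"series": [[[0,0,0,0,0,0,0.6],[0,0,0,0,0,0,0.6],[0,0,0,0,0,0,0.6],[0,0,0,0,0,0,0.6],[0,0,0,0,0,0,0.6],[0,0,0,0,0,0,0.6],[0,0,0,0,0,0,0.6],[0,0,-0.05,0,0,0,0.6],[0,0,-0.15,0,0,0,0.6],[0,0,-0.28,0,0,0,0.6],[0,0,-0.4,0,0,0,0.6],[0,0,-0.55,0,0,0,0.6]]]}}

```text
time_s: 14.35
tool_pos: [0.3614, 0.2869, 0.1918]
tool_rot: [-180.0, 0.1, 59.9]
force: [0.9, 0.7, -0.9]
grip_width: 0.0519
grasp_force: 0.0
```

```bash
python3 wrist.py w6; python3 to.py 420 0 200 20;python3 go.py 420 0 200 20 373.3 -303.3 200 -11
```

```text
tool [0.3614 0.2869 0.1918] [-1.7997e+02  1.1000e-01  5.9890e+01] 14.35
dark [307. 250.] rect (369.2, 144.6, 88.8, 47.9, -83.5) cen [374.  142.3] pca -83.7
dark [187. 258.] rect (226.4, 218.8, 104.0, 50.7, 19.9) cen [234.  226.5] pca 20.4
dark [333.  31.] rect (538.2, 407.6, 84.7, 83.6, 30.2) cen [534.3 403.1] pca -18.7
brown [269. 179.] rect (379.5, 267.9, 67.7, 29.7, 61.4) cen [374.1 266.6] pca 65.3
brown [238. 168.] rect (349.6, 298.5, 46.9, 18.8, 58.2) cen [351.8 298.7] pca 58.6
grey [254. 285.] rect (298.8, 168.7, 236.4, 33.0, -30.0) cen [300.4 167.5] pca -29.8
grey [252. 180.] rect (363.4, 286.9, 67.1, 14.1, 60.0) cen [363.7 287.5] pca 59.8
[np.float64(365.4), np.float64(290.5), np.float64(201.0)] 59.8747436674198
[np.float64(-0.746), np.float64(0.643), 0.003] 0.222 rows 8

[np.float64(-0.492), np.float64(0.897), 0.0] 0.172 rows 8
```

View pics/w6.png

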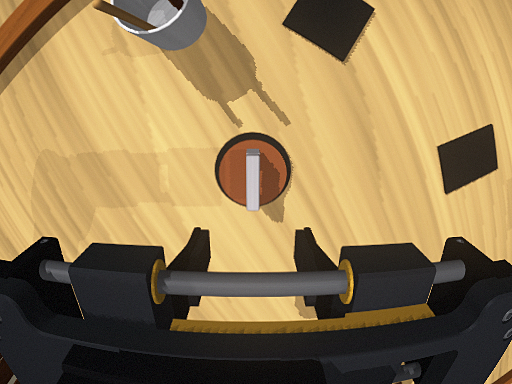

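The round template is centred, with an even dark rim around it at (253,168). Next is the square.

Request:
{"op": "servo_tool", "data": {"series": [[[-0.713,0.701,0,0,0,0.222,1],[-0.713,0.701,0,0,0,0.222,1],[-0.713,0.701,0,0,0,0.222,1],[-0.713,0.701,0,0,0,0.222,1],[-0.713,0.701,0,0,0,0.222,1],[-0.713,0.701,0,0,0,0.222,1],[-0.713,0.701,0,0,0,0.222,1],[-0.713,0.701,0,0,0,0.222,1],[-0.713,0.701,0,0,0,0.222,1]]]}}

```text
time_s: 15.15
tool_pos: [0.4373, -0.0063, 0.191]
tool_rot: [180.0, -0.0, 19.5]
force: [-0.6, 0.4, -0.4]
grip_width: 0.0864
grasp_force: 0.0
```

Request:
{"op": "servo_tool", "data": {"series": [[[-0.555,0.874,0,0,0,0.172,1],[-0.555,0.874,0,0,0,0.172,1],[-0.555,0.874,0,0,0,0.172,1],[-0.555,0.874,0,0,0,0.172,1],[-0.555,0.874,0,0,0,0.172,1],[-0.555,0.874,0,0,0,0.172,1],[-0.555,0.874,0,0,0,0.172,1],[-0.555,0.874,0,0,0,0.172,1],[-0.555,0.874,0,0,0,0.172,1],[-0.555,0.874,0,0,0,0.172,1],[-0.555,0.874,0,0,0,0.172,1]]]}}

```text
time_s: 16.07
tool_pos: [0.3707, -0.3038, 0.1906]
tool_rot: [-179.9, 0.0, -10.9]
force: [0.6, 0.3, 1.1]
grip_width: 0.087
grasp_force: 0.0
```

```bash
python3 wrist.py w7; python3 to.py 373.3 -303.3 64 -11
```

```text
tool [ 0.3707 -0.3038  0.1906] [-1.7994e+02  3.0000e-02 -1.0860e+01] 16.0667
dark [337. 249.] rect (228.0, -402.4, 103.1, 50.3, 33.3) cen [ 229.3 -406.9] pca 47.2
dark [104. 127.] rect (465.0, -125.2, 126.8, 48.4, 0.8) cen [ 461.9 -132.1] pca -4.0
brown [268. 165.] rect (373.4, -325.6, 65.1, 38.9, 1.0) cen [ 374.8 -327.5] pca -9.1
grey [384. 220.] rect (297.5, -449.5, 120.8, 56.6, -35.3) cen [ 286.8 -441.8] pca -32.4
grey [251. 178.] rect (375.0, -303.8, 65.5, 13.5, -10.5) cen [ 375.7 -304.3] pca -10.1
grey [329.  14.] rect (532.1, -417.7, 39.8, 26.9, 7.6) cen [ 532.1 -416.9] pca 13.2
[np.float64(370.8), np.float64(-303.7), np.float64(190.6)] -10.808714379407355
[np.float64(0.008), np.float64(-0.003), 0.422] 0.001 rows 4
```

Request:
{"op": "servo_tool", "data": {"series": [[[0.01,0,0.1,0,0,0,1],[0.01,0,0.2,0,0,0,1],[0.01,0,0.3,0,0,0,1],[0.01,0,0.4,0,0,0,1],[0.01,0,0.46,0,0,0,0.7],[0.01,0,0.51,0,0,0,0.6],[0.01,0,0.535,0,0,0,0.5],[0.01,0,0.549,0,0,0,0.5],[0.01,0,0.549,0,0,0,0.4],[0.01,0,0.549,0,0,0,0.4]]]}}

```text
time_s: 16.95
tool_pos: [0.3735, -0.3064, 0.0269]
tool_rot: [-180.0, -0.1, -11.0]
force: [0.1, 0.1, -0.1]
grip_width: 0.055
grasp_force: 0.0
```

Request:
{"op": "servo_tool", "data": {"series": [[[0,0,0,0,0,0,0],[0,0,0,0,0,0,0],[0,0,0,0,0,0,0],[0,0,0,0,0,0,0],[0,0,0,0,0,0,0],[0,0,0,0,0,0,0],[0,0,0,0,0,0,0],[0,0,0,0,0,0,0],[0,0,0,0,0,0,0],[0,0,0,0,0,0,0]]]}}

```text
time_s: 17.78
tool_pos: [0.3732, -0.3056, 0.0265]
tool_rot: [-179.9, -0.0, -11.0]
force: [1.4, 6.0, 6.1]
grip_width: 0.0137
grasp_force: 40.0
```

```bash
python3 to.py 450 -50 160 10; python3 go.py 450 -50 160 10 490 180 160 25;  python3 go.py 490 180 160 25 538 404.5 160 30
```

```text
[np.float64(373.2), np.float64(-305.6), np.float64(26.5)] -10.993536349802254
[np.float64(0.089), np.float64(-0.885), -0.445] -0.117 rows 8

[np.float64(0.264), np.float64(-0.732), 0.0] -0.083 rows 6
[np.float64(0.461), np.float64(-0.611), 0.0] -0.028 rows 6
```

Request:
{"op": "servo_tool", "data": {"series": [[[0,0,-0.05,0,0,0,0],[0,0,-0.15,0,0,0,0],[0,0,-0.28,0,0,0,0],[0,0,-0.4,0,0,0,0],[0.089,-0.885,-0.445,0,0,-0.117,0],[0.089,-0.885,-0.445,0,0,-0.117,0],[0.089,-0.885,-0.445,0,0,-0.117,0],[0.089,-0.885,-0.445,0,0,-0.117,0],[0.089,-0.885,-0.445,0,0,-0.117,0],[0.089,-0.885,-0.445,0,0,-0.117,0],[0.089,-0.885,-0.445,0,0,-0.117,0],[0.089,-0.885,-0.445,0,0,-0.117,0]]]}}

```text
time_s: 18.78
tool_pos: [0.4503, -0.0465, 0.159]
tool_rot: [180.0, 0.0, 10.5]
force: [-0.2, 0.1, -2.7]
grip_width: 0.0136
grasp_force: 40.0
```

Request:
{"op": "servo_tool", "data": {"series": [[[0.264,-0.732,0,0,0,-0.083,0],[0.264,-0.732,0,0,0,-0.083,0],[0.264,-0.732,0,0,0,-0.083,0],[0.264,-0.732,0,0,0,-0.083,0],[0.264,-0.732,0,0,0,-0.083,0],[0.264,-0.732,0,0,0,-0.083,0],[0.264,-0.732,0,0,0,-0.083,0]]]}}

```text
time_s: 19.37
tool_pos: [0.4891, 0.1849, 0.1586]
tool_rot: [-180.0, -0.0, 25.4]
force: [-1.5, -0.0, -2.9]
grip_width: 0.0138
grasp_force: 40.0
```

Request:
{"op": "servo_tool", "data": {"series": [[[0.461,-0.611,0,0,0,-0.028,0],[0.461,-0.611,0,0,0,-0.028,0],[0.461,-0.611,0,0,0,-0.028,0],[0.461,-0.611,0,0,0,-0.028,0],[0.461,-0.611,0,0,0,-0.028,0],[0.461,-0.611,0,0,0,-0.028,0],[0.461,-0.611,0,0,0,-0.028,0],[0.461,-0.611,0,0,0,-0.028,0],[0.461,-0.611,0,0,0,-0.028,0]]]}}

```text
time_s: 20.12
tool_pos: [0.5382, 0.4004, 0.1586]
tool_rot: [179.8, 0.1, 29.9]
force: [0.4, -0.3, -4.8]
grip_width: 0.0139
grasp_force: 40.0
```

```bash
python3 wrist.py w8
```

```text
tool [0.5382 0.4004 0.1586] [1.7982e+02 1.2000e-01 2.9880e+01] 20.1167
dark [279. 307.] rect (404.4, 277.0, 50.8, 31.3, 59.6) cen [402.1 278.9] pca 63.8
dark [312. 261.] rect (480.1, 259.7, 172.8, 88.7, -73.7) cen [490.1 275.3] pca -68.8
dark [202. 272.] rect (407.6, 404.3, 164.6, 139.2, 88.0) cen [401.5 408.3] pca -72.0
brown [284. 222.] rect (512.6, 339.4, 71.3, 46.6, 33.7) cen [515.2 338.5] pca 58.3
brown [252. 182.] rect (536.3, 397.2, 122.1, 4.5, -60.1) cen [536.1 397.9] pca -60.2
grey [249. 291.] rect (434.2, 338.7, 76.6, 48.5, -57.5) cen [440.4 337.4] pca -47.7
grey [114. 247.] rect (396.0, 503.2, 111.2, 45.1, -24.3) cen [407.5 500.3] pca -33.1
grey [252. 233.] rect (498.7, 376.4, 88.9, 27.1, 29.8) cen [500.3 377.2] pca 29.9
```

View pics/w8.png

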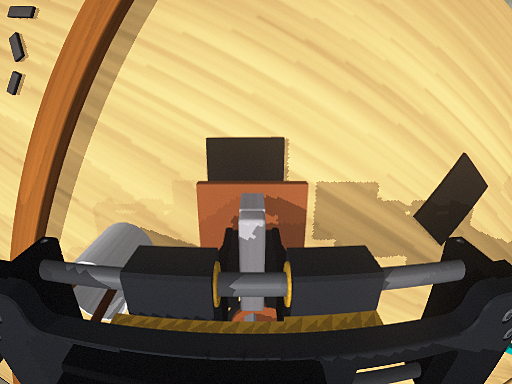

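The square is held level, its far edge at row 181 (columns 197 to 307). The pad's far edge is at row 138 (columns 206 to 284). I'll check the offset and the clearance to the tin.

```bash
python3 wc.py 245 138 .006  206 138 .006 284 138 .006 252 181 .140 197 182 .140 307 182 .140; python3 - <<'E'
from util import *
c=dict(np.load("top0.npz"));print("tin rim",cast(c,[[75.5,225],[55,215]],.1))
P=points(c);s=P[190:250,45:110].reshape(-1,3);s=s[s[:,2]>.06];print("tall pts",s.min(0),s.max(0))
b=s[(s[:,2]>.105)];print("handles",b.min(0),b.max(0),len(b))
E
python3 to.py 538 405 160 30
```

```text
[245.0, 138.0, 0.006] [574.2 427.7]
[206.0, 138.0, 0.006] [553.7 464.2]
[284.0, 138.0, 0.006] [595.2 391.8]
[252.0, 181.0, 0.14] [568.9 416.6]
[197.0, 182.0, 0.14] [550.8 446.9]
[307.0, 182.0, 0.14] [586.  385.7]
tin rim [[0.37745728 0.49135067 0.1       ]
 [0.39767559 0.54760177 0.1       ]]
tall pts [0.27837962 0.02552938 0.06001789] [0.41351651 0.53108543 1.10503332]
handles [0.27837962 0.02552938 0.10527613] [0.39961523 0.52147761 1.10503332] 193
[np.float64(538.4), np.float64(400.2), np.float64(159.1)] 29.826571488158216
[np.float64(0.007), np.float64(-0.015), -0.003] -0.001 rows 1
```

Request:
{"op": "servo_tool", "data": {"series": [[[0.016,-0.021,0.1,0,0,0,0],[0.016,-0.021,0.2,0,0,0,0],[0.016,-0.021,0.3,0,0,0,0],[0.016,-0.021,0.36,0,0,0,0],[0.016,-0.021,0.385,0,0,0,0],[0.016,-0.021,0.4,0,0,0,0],[0.016,-0.021,0.41,0,0,0,0],[0.016,-0.021,0.416,0,0,0,0],[0.016,-0.021,0.42,0,0,0,0],[0.016,-0.021,0.423,0,0,0,0],[0.016,-0.021,0.425,0,0,0,0],[0.016,-0.021,0.425,0,0,0,0]]]}}

```text
time_s: 21.17
tool_pos: [0.5386, 0.4115, 0.0328]
tool_rot: [-180.0, -0.0, 30.0]
force: [-0.3, -0.2, -3.0]
grip_width: 0.0139
grasp_force: 40.0
```

Request:
{"op": "servo_tool", "data": {"series": [[[-0.003,0.012,-0.005,0,0,0,0],[-0.003,0.012,-0.005,0,0,0,0],[-0.003,0.012,0.001,0,0,0,0],[-0.003,0.012,0.004,0,0,0,0],[-0.003,0.012,0.006,0,0,0,0],[-0.003,0.012,0.006,0,0,0,0]]]}}

```text
time_s: 21.67
tool_pos: [0.5402, 0.4074, 0.0325]
tool_rot: [180.0, -0.1, 30.0]
force: [-1.7, -2.8, 7.2]
grip_width: 0.0136
grasp_force: 40.0
```

Request:
{"op": "servo_tool", "data": {"series": [[[0,0,0,0,0,0,0.6],[0,0,0,0,0,0,0.6],[0,0,0,0,0,0,0.6],[0,0,0,0,0,0,0.6],[0,0,0,0,0,0,0.6],[0,0,0,0,0,0,0.6],[0,0,0,0,0,0,0.6],[0,0,-0.05,0,0,0,0.6],[0,0,-0.15,0,0,0,0.6],[0,0,-0.28,0,0,0,0.6],[0,0,-0.4,0,0,0,0.6],[0,0,-0.55,0,0,0,0.6]]]}}

```text
time_s: 22.67
tool_pos: [0.5387, 0.4071, 0.1927]
tool_rot: [180.0, 0.1, 30.0]
force: [1.1, 0.8, 0.3]
grip_width: 0.052
grasp_force: 0.0
```

```bash
python3 wrist.py w9; python3 to.py 540 160 200 30;python3 go.py 540 160 200 30 550 -130 200 27; python3 go.py 550 -130 200 27  548.5 -414.5 200 24
```

```text
tool [0.5387 0.4071 0.1927] [1.7997e+02 1.2000e-01 3.0000e+01] 22.6667
dark [308. 249.] rect (474.3, 279.2, 90.0, 47.5, 66.0) cen [476.8 274.4] pca 70.6
dark [190. 256.] rect (391.3, 413.7, 98.6, 52.9, -10.0) cen [398.3 417.9] pca -6.9
brown [269. 176.] rect (543.9, 381.9, 64.3, 29.1, 30.4) cen [544.  380.3] pca 32.9
grey [255. 312.] rect (388.5, 315.8, 37.1, 17.3, 38.4) cen [388.  314.8] pca 31.0
grey [258. 286.] rect (426.3, 332.3, 230.3, 31.8, -60.1) cen [426.1 331.6] pca -59.8
grey [136. 235.] rect (413.8, 502.5, 88.9, 43.1, -63.7) cen [415.7 494.9] pca -53.8
grey [252. 180.] rect (539.4, 406.0, 67.4, 13.1, 30.1) cen [540.  406.4] pca 30.1
[np.float64(542.7), np.float64(410.0), np.float64(203.8)] 30.005283222048252
[np.float64(-0.425), np.float64(0.717), 0.013] 0.0 rows 6

[np.float64(-0.454), np.float64(0.854), 0.0] 0.017 rows 7
[np.float64(-0.435), np.float64(0.843), 0.0] 0.017 rows 7
```

View pics/w9.png

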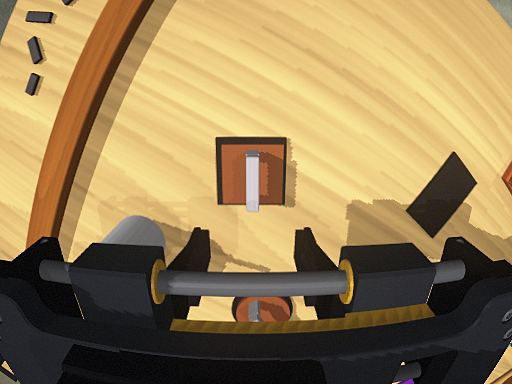

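The square at (251,171) is centred with an even rim. Last is the rectangle.

Request:
{"op": "servo_tool", "data": {"series": [[[-0.425,0.717,0,0,0,0,1],[-0.425,0.717,0,0,0,0,1],[-0.425,0.717,0,0,0,0,1],[-0.425,0.717,0,0,0,0,1],[-0.425,0.717,0,0,0,0,1],[-0.425,0.717,0,0,0,0,1],[-0.425,0.717,0,0,0,0,1]]]}}

```text
time_s: 23.3
tool_pos: [0.5376, 0.1463, 0.1928]
tool_rot: [179.8, 0.1, 29.2]
force: [0.4, -1.1, 0.2]
grip_width: 0.085
grasp_force: 0.0
```

Request:
{"op": "servo_tool", "data": {"series": [[[-0.454,0.854,0,0,0,0.017,1],[-0.454,0.854,0,0,0,0.017,1],[-0.454,0.854,0,0,0,0.017,1],[-0.454,0.854,0,0,0,0.017,1],[-0.454,0.854,0,0,0,0.017,1],[-0.454,0.854,0,0,0,0.017,1],[-0.454,0.854,0,0,0,0.017,1],[-0.454,0.854,0,0,0,0.017,1]]]}}

```text
time_s: 23.97
tool_pos: [0.5454, -0.1432, 0.1929]
tool_rot: [179.7, 0.1, 26.2]
force: [-0.1, -1.5, -0.1]
grip_width: 0.0872
grasp_force: 0.0
```

Request:
{"op": "servo_tool", "data": {"series": [[[-0.435,0.843,0,0,0,0.017,1],[-0.435,0.843,0,0,0,0.017,1],[-0.435,0.843,0,0,0,0.017,1],[-0.435,0.843,0,0,0,0.017,1],[-0.435,0.843,0,0,0,0.017,1],[-0.435,0.843,0,0,0,0.017,1],[-0.435,0.843,0,0,0,0.017,1],[-0.435,0.843,0,0,0,0.017,1],[-0.435,0.843,0,0,0,0.017,1],[-0.435,0.843,0,0,0,0.017,1],[-0.435,0.843,0,0,0,0.017,1]]]}}

```text
time_s: 24.88
tool_pos: [0.5463, -0.4146, 0.1919]
tool_rot: [-179.9, -0.1, 24.0]
force: [-0.2, -0.4, -0.1]
grip_width: 0.0869
grasp_force: 0.0
```

```bash
python3 wrist.py w10; python3 to.py 548.5 -414.5 26 24
```

```text
tool [ 0.5463 -0.4146  0.1919] [-1.7992e+02 -7.0000e-02  2.4040e+01] 24.8833
brown [239. 182.] rect (530.6, -402.5, 75.6, 20.0, 23.7) cen [ 529.7 -406. ] pca 21.6
brown [269. 174.] rect (551.2, -434.2, 69.0, 22.4, 25.2) cen [ 552.2 -436.2] pca 25.8
grey [257. 285.] rect (426.7, -475.3, 374.9, 30.0, -65.8) cen [ 425.1 -475.5] pca -65.8
grey [252. 177.] rect (551.1, -413.6, 65.6, 13.0, 24.2) cen [ 551.6 -413.4] pca 24.2
[np.float64(546.4), np.float64(-414.5), np.float64(192.1)] 24.06787975213097
[np.float64(0.006), np.float64(0.003), 0.554] 0.0 rows 4
```

Request:
{"op": "servo_tool", "data": {"series": [[[0.01,0.003,0.1,0,0,0,1],[0.01,0.003,0.2,0,0,0,1],[0.01,0.003,0.3,0,0,0,1],[0.01,0.003,0.4,0,0,0,1],[0.01,0.003,0.46,0,0,0,0.7],[0.01,0.003,0.51,0,0,0,0.6],[0.01,0.003,0.54,0,0,0,0.5],[0.01,0.003,0.553,0,0,0,0.5],[0.01,0.003,0.553,0,0,0,0.4],[0.01,0.003,0.553,0,0,0,0.4]]]}}

```text
time_s: 25.77
tool_pos: [0.549, -0.4169, 0.0275]
tool_rot: [179.9, -0.1, 23.9]
force: [-0.6, 1.0, 0.1]
grip_width: 0.055
grasp_force: 0.0
```

Request:
{"op": "servo_tool", "data": {"series": [[[0,0,0,0,0,0,0],[0,0,0,0,0,0,0],[0,0,0,0,0,0,0],[0,0,0,0,0,0,0],[0,0,0,0,0,0,0],[0,0,0,0,0,0,0],[0,0,0,0,0,0,0],[0,0,0,0,0,0,0],[0,0,0,0,0,0,0],[0,0,0,0,0,0,0]]]}}

```text
time_s: 26.6
tool_pos: [0.548, -0.4157, 0.0263]
tool_rot: [-179.9, -0.0, 23.9]
force: [-2.9, 4.5, 3.2]
grip_width: 0.0139
grasp_force: 40.0
```

```bash
python3 to.py 575 -160 160 8; python3 go.py 575 -160 160 8 610 20 160 -4;  python3 go.py 610 20 160 -4 650 148.5 160 -8.2
```

```text
[np.float64(548.0), np.float64(-415.7), np.float64(26.3)] 23.905901214641197
[np.float64(0.428), np.float64(-0.743), -0.446] 0.088 rows 7

[np.float64(0.199), np.float64(-0.578), 0.0] 0.067 rows 5
[np.float64(0.103), np.float64(-0.437), 0.0] 0.023 rows 4
```

Request:
{"op": "servo_tool", "data": {"series": [[[0,0,-0.05,0,0,0,0],[0,0,-0.15,0,0,0,0],[0,0,-0.28,0,0,0,0],[0,0,-0.4,0,0,0,0],[0.428,-0.743,-0.446,0,0,0.088,0],[0.428,-0.743,-0.446,0,0,0.088,0],[0.428,-0.743,-0.446,0,0,0.088,0],[0.428,-0.743,-0.446,0,0,0.088,0],[0.428,-0.743,-0.446,0,0,0.088,0],[0.428,-0.743,-0.446,0,0,0.088,0],[0.428,-0.743,-0.446,0,0,0.088,0],[0.428,-0.743,-0.446,0,0,0.088,0]]]}}

```text
time_s: 27.6
tool_pos: [0.577, -0.1551, 0.1604]
tool_rot: [-179.9, -0.1, 8.5]
force: [0.8, -0.8, -3.7]
grip_width: 0.0135
grasp_force: 40.0
```

Request:
{"op": "servo_tool", "data": {"series": [[[0.199,-0.578,0,0,0,0.067,0],[0.199,-0.578,0,0,0,0.067,0],[0.199,-0.578,0,0,0,0.067,0],[0.199,-0.578,0,0,0,0.067,0],[0.199,-0.578,0,0,0,0.067,0],[0.199,-0.578,0,0,0,0.067,0]]]}}

```text
time_s: 28.1
tool_pos: [0.6114, 0.0262, 0.1598]
tool_rot: [-179.9, -0.1, -3.5]
force: [-0.0, -0.0, -3.7]
grip_width: 0.0138
grasp_force: 40.0
```

Request:
{"op": "servo_tool", "data": {"series": [[[0.103,-0.437,0,0,0,0.023,0],[0.103,-0.437,0,0,0,0.023,0],[0.103,-0.437,0,0,0,0.023,0],[0.103,-0.437,0,0,0,0.023,0],[0.103,-0.437,0,0,0,0.023,0],[0.103,-0.437,0,0,0,0.023,0],[0.103,-0.437,0,0,0,0.023,0],[0.103,-0.437,0,0,0,0.023,0],[0.103,-0.437,0,0,0,0.023,0]]]}}

```text
time_s: 28.85
tool_pos: [0.6503, 0.1455, 0.1605]
tool_rot: [180.0, -0.0, -8.3]
force: [0.4, 0.6, -3.0]
grip_width: 0.0136
grasp_force: 40.0
```

```bash
python3 wrist.py w11; python3 to.py 650 148.5 32 -8.2
```

```text
tool [0.6503 0.1455 0.1605] [ 1.7999e+02 -3.0000e-02 -8.3400e+00] 28.85
dark [318. 279.] rect (508.8, 65.4, 163.6, 145.3, 84.6) cen [502.9  71.4] pca 55.5
dark [184. 280.] rect (534.9, 269.3, 180.3, 144.9, 81.7) cen [527.2 254.5] pca -62.9
brown [252. 200.] rect (619.4, 149.0, 117.1, 103.5, -8.4) cen [634.4 129.3] pca 19.2
grey [251. 301.] rect (519.5, 164.6, 27.4, 16.6, 81.7) cen [519.2 164.2] pca 80.3
grey [252. 289.] rect (538.5, 161.3, 77.6, 14.6, 81.7) cen [537.1 161.3] pca 81.5
grey [252. 231.] rect (606.4, 151.4, 93.4, 27.1, -8.0) cen [608.4 151. ] pca -8.2
[np.float64(650.3), np.float64(146.1), np.float64(160.5)] -8.299159502082235
[np.float64(-0.002), np.float64(-0.008), 0.428] -0.001 rows 4
```

View pics/w11.png

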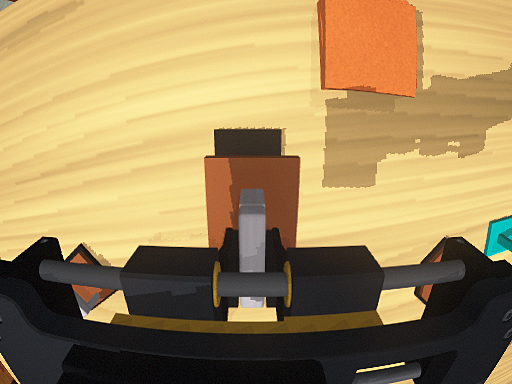

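The rectangle is held level, its far edge at row 157 (columns 205 to 300). The pad's far edge is at row 129 (columns 214 to 281).

```bash
python3 wc.py 214 129 .006 281 129 .006 205 157 .1425 300 157 .1425
```

```text
[214.0, 129.0, 0.006] [711.  176.8]
[281.0, 129.0, 0.006] [700.5 106. ]
[205.0, 157.0, 0.1425] [704.9 166.4]
[300.0, 157.0, 0.1425] [696.4 107.8]
```

Request:
{"op": "servo_tool", "data": {"series": [[[-0.002,-0.006,0.1,0,0,0,0],[-0.002,-0.006,0.2,0,0,0,0],[-0.002,-0.006,0.3,0,0,0,0],[-0.002,-0.006,0.36,0,0,0,0],[-0.002,-0.006,0.385,0,0,0,0],[-0.002,-0.006,0.4,0,0,0,0],[-0.002,-0.006,0.41,0,0,0,0],[-0.002,-0.006,0.416,0,0,0,0],[-0.002,-0.006,0.42,0,0,0,0],[-0.002,-0.006,0.423,0,0,0,0],[-0.002,-0.006,0.425,0,0,0,0],[-0.002,-0.006,0.425,0,0,0,0]]]}}

```text
time_s: 29.9
tool_pos: [0.6501, 0.15, 0.0331]
tool_rot: [-180.0, -0.0, -8.1]
force: [-0.2, -0.1, -3.1]
grip_width: 0.0134
grasp_force: 40.0
```

Request:
{"op": "servo_tool", "data": {"series": [[[0,0,0.003,0,0,0,0],[0,0,0.005,0,0,0,0],[0,0,0.006,0,0,0,0],[0,0,0.006,0,0,0,0]]]}}

```text
time_s: 30.23
tool_pos: [0.6502, 0.15, 0.0322]
tool_rot: [-179.9, -0.0, -8.1]
force: [-3.2, 0.9, 6.0]
grip_width: 0.0132
grasp_force: 40.0
```

Request:
{"op": "servo_tool", "data": {"series": [[[0,0,0,0,0,0,0.6],[0,0,0,0,0,0,0.6],[0,0,0,0,0,0,0.6],[0,0,0,0,0,0,0.6],[0,0,0,0,0,0,0.6],[0,0,0,0,0,0,0.6],[0,0,0,0,0,0,0.6],[0,0,-0.05,0,0,0,0.6],[0,0,-0.15,0,0,0,0.6],[0,0,-0.28,0,0,0,0.6],[0,0,-0.4,0,0,0,0.6],[0,0,-0.55,0,0,0,0.6]]]}}

```text
time_s: 31.23
tool_pos: [0.6491, 0.1494, 0.1945]
tool_rot: [180.0, 0.0, -8.2]
force: [-0.7, 1.0, 0.4]
grip_width: 0.0522
grasp_force: 0.0
```

```bash
python3 wrist.py w12; python3 - <<'E'
from cell import eyes
import cv2
a=eyes.read_camera("scene")["frame"][:,:,::-1]
cv2.imwrite("pics/final.png",cv2.resize(a,(800,600)))
E
```

```text
tool [0.6491 0.1494 0.1945] [ 1.7997e+02  4.0000e-02 -8.1800e+00] 31.2333
dark [309. 250.] rect (519.2, 88.6, 90.4, 47.8, 27.9) cen [516.8  83.1] pca 39.0
dark [195. 250.] rect (540.6, 243.0, 88.3, 48.3, -44.6) cen [544.2 245.8] pca -44.7
brown [268. 168.] rect (649.2, 136.4, 90.0, 36.9, -7.0) cen [653.8 127.5] pca -6.0
grey [265. 288.] rect (508.8, 148.6, 140.0, 18.7, 79.3) cen [509.2 154.7] pca 81.5
grey [251. 178.] rect (652.2, 149.1, 66.3, 13.2, -8.1) cen [652.7 149. ] pca -8.2
```

View pics/w12.png

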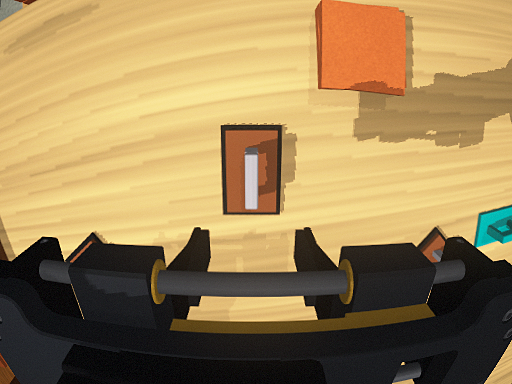

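View pics/final.png

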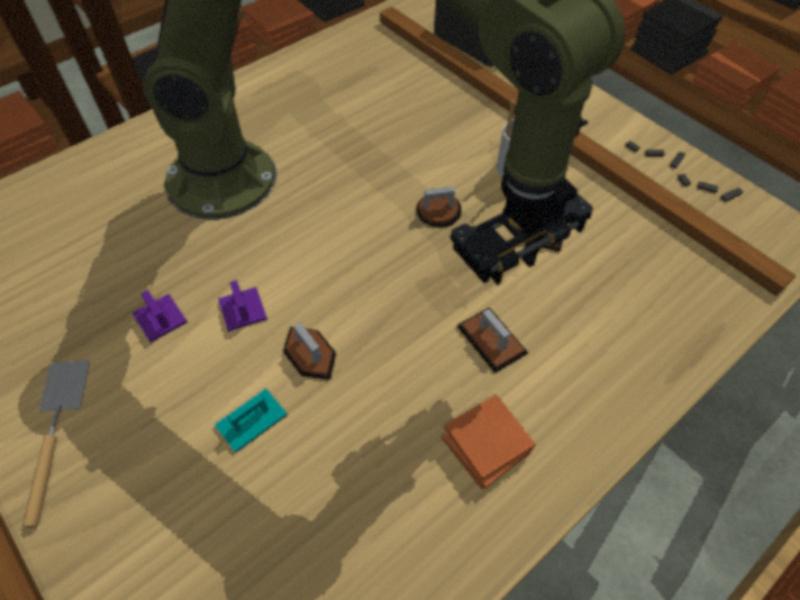

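The wrist view shows the rectangle centred with an even rim at (251,170). In the scene view the picket (309,351), round (439,206) and rectangle (492,338) lie on their pads. The square is hidden by the gripper in this view, but I checked it from close up right after placing it. The stack and tin are where they were, so I'm handing in.

```bash
python3 -c "
from cell import env
print(env.sign_off())"
```

```text
the job is handed in; nothing more can be done
None
```

All four templates are on their matching pads, released, centred and lined up as far as the camera checks show; the tile stack and tool tin were not touched, and the job was handed in at about 31 s (sign-off gave no verdict).

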